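Nudge a gel cassette home against the hidden stop of a gel viewer

TASK

Take the pusher out of its drip tray and use it to nudge the gel cassette gently along the deck into the viewer's hood, until it sits up against the cross stop hidden inside; the stop is only held by friction, so do not shove it out of its setting. Keep the gripper itself off the stained cassette, leave the other things on the bench alone, and lay the pusher flat back in its drip tray.

Things in the scene. Friction and masses are not known exactly. Their poses are not given: they have to be found in the camera images.
- viewer: gel viewer, fixed to the bench: a white lamp base 300 long (x -100 to 200), 176 wide, 34 high, with a flat grey deck 36 above the bench and a black camera hood. Origin: on the bench under the middle of the hood's mouth; x points into the hood (the way the cassette goes), y across, z up
- deck_edge (a point): middle of the deck's open front edge, 97 before the mouth, on the deck; axes as the viewer's. The deck is open above from here to the mouth and runs on under the hood to x = 194. Two aluminium guide rails, 9 high over the deck, leave a channel 84 wide (y -42 to 42) all along it. The cassette alone slides on the deck at about 0.5 to 1.6 N
- hood_top (a point): on the axis of the viewer, 100 inside the mouth and 120 above the bench, where the hood's roof lies. The hood covers x 4 to 200 in full width, opaque; from x = 70 on a camera tower rises out of it to 290 above the bench
- slot (a point): middle of the hood's mouth, on the deck; the slot is 104 wide, 32 high. Inside, unseen, an aluminium cross stop 78 wide and 20 high stands across the channel: its near face lies 105 to 150 beyond this point, differently each time, to be found by feel. It is a friction slide that yields for good at about 8 N: never shift it over 2.5, nor press the cassette on it with over 15 N
- cassette: the stained gel cassette to be pushed: flat grey sealed slab 108 long (x), 80 wide, 14 high, 0.11 to 0.22 kg, lying on the deck between the rails, its front 40 to 80 already under the hood. Origin: centre of its underside; x points into the hood. Against the stop its rear face is between 3 before and 42 inside the mouth. An identical spare lies on the bench and is not part of the job
- cassette_rear (a point): middle of the cassette's upright rear face (the face to push on), 54 behind its centre and 7 above the deck; axes as the cassette's
- pusher: gel pusher, 0.2 kg: flat steel blade 165 long, 44 wide, 4 thick, with a black bar handle raised over it on two posts. Origin: blade's underside, below the handle's middle; x points to the pushing edge. Blade x -50 to 115, ending in a lip 50 wide, 14 high. Handle 100 long (x), 18 wide, 40 to 62 above the underside: grip it across its width, at its middle, from above. Starts flat in the drip tray
- pusher_tip (a point): middle of the pusher's front face (the lip), 115 ahead of its origin and 7 above its underside; axes as the pusher's
- pusher_mid (a point): underside of the pusher's blade, half way along it (32.5 ahead of its origin); axes as the pusher's
- drip_tray: white open tray fixed to the bench, 226 long (x), 116 wide (y), 22 high, walls and floor 4 thick (inner floor 218 x 108, 4 above the bench). Origin: centre of its underside
- spare: bystander: the spare cassette, same shape as the other, on the bench; origin centre of its underside
- tube_rack: bystander: tube rack 100 x 220 x 36, origin centre of its underside
- tip_box: bystander: pipette tip box 120 x 80 x 59, origin centre of its underside
- pipette: bystander: a pipette lying on the bench along its x, 270 long and 26 thick, origin on the underside
- bottle: bystander: white jar 60 across, 100 high, origin centre of its underside
- dish: bystander: round flat dish 90 across, 15 high, origin centre of its underside
- marker: bystander: a marker pen lying along its x, 125 long, 13 thick, origin on the underside
Mind the look-alikes: they are no part of the job. What is shaped like the cassette but purple or yellow is not meant.

How it is judged (in metres and radians):
On the way, in this order (a step that is already met when the one before it is completed fails the run):
1. the pusher is lifted out of its drip tray (z of pusher in the frame of drip_tray above 0.025 m), for 0.2 s.
2. the cassette sits against the hidden stop (gap under 2 mm) (x of stop_c0 in the frame of cassette below 0.061 m), for 0.2 s.
At the end, for the whole second after the job is handed in: the cassette lies flat on the deck and in line with the channel, its front within 2 mm of the hidden stop, the stop still within 2.5 mm of where it was set; the pusher lies flat on the floor of its drip tray, let go; everything is at rest (x of stop_c0 in the frame of cassette below 0.061 m and distance of stop_c0 from where it was at the start of the episode below 0.0025 m and angle between the x axis of cassette and the x axis of viewer, either way round below 0.06 rad and z of cassette in the frame of viewer below 0.039 m and linear speed of each of cassette, pusher below 0.01 m/s and x of pusher_mid in the frame of drip_tray between -0.05 and 0.05 m and y of pusher_mid in the frame of drip_tray between -0.045 and 0.045 m and z of pusher_mid in the frame of drip_tray below 0.008 m and angle between pusher's own z axis and vertical below 0.06 rad); the robot touches nothing.
It fails at once if the stop is shoved more than 2.5 mm out of its setting (distance of stop_c0 from where it was at the start of the episode above 0.0025 m).
It fails at once if the cassette is pressed on the stop with more than 15 N (contact force between cassette and stop_c0 above 15 N).
It fails at once if the robot touches the cassette itself (contact force between any of the fingers, the arm and cassette above 0.5 N).
It fails at once if another thing on the bench is moved by more than 20 mm (distance of any of spare, tube_rack, tip_box, pipette, bottle, dish, marker from where it was at the start of the episode above 0.02 m).
It also fails if it takes over 64 s, if anything falls off the work surface, if the arm or the gripper's body presses on something with over 40 N, if the wrist force passes 120 N, or if a joint passes its speed limit or range.

ROBOT

A 6-joint arm with a two-finger parallel gripper is mounted at the origin on the work surface. World frame = base frame: x ahead of the robot, y to its left, z up, the work surface at z = 0. Lengths are in m, angles in degrees, forces in N, time in s.
With the tool pointing down it reaches from about 0.325 to 0.775 m from the base axis. Payload 5.5 kg.
Tool frame: the origin (TCP) lies at the very end of the fingers, on their centre line; the grasp point (between the pads) lies 19 mm behind it; z points along the fingers, y is the line along which they close (so a half turn about z gives the same grasp; the last joint's range is limited). The gripper opens to 88 mm and grips with 3 to 60 N. Pads are 20 mm wide; open, the fingers measure 115 mm over their backs; the gripper's body (75 mm by 178 mm) begins 61 mm behind the grasp point.
Start: joints at [60.808, 5.22, 70.514, -0, 104.267, -3.249], TCP at [0.262, 0.54, 0.223] pointing down, gripper open.
Joint ranges: [-164.24, 164.24], [-49.07, 125.15], [9.68, 141.18], [-86.29, 266.29], [3.28, 154.24], [-151.56, 151.56]. Speed limits (degrees/s): [147.25, 147.25, 172.46, 180, 180, 180].

INTERFACE

Orientations are given as [roll, pitch, yaw] about the fixed x, y, z axes, in that order (R = Rz(yaw) Ry(pitch) Rx(roll)).
In Python, from cell import bot gives the robot as it stands.
- The arm moves only by the shell command python3 -m creep 'ROWS' [FORCE]. ROWS is JSON, a list of rows, each a list of 7 numbers: the shift along the tool's x, y, z in m, then the turn, a rotation vector about the tool's x, y, z in rad, then the opening, from 0 (shut) to 1 (fully open). In form: [[tx, ty, tz, ax, ay, az, gripper], ...]. A call has 1 to 20 rows; each row is the pose to reach, as a shift and turn from the pose commanded when the call began, along the tool's axes at that moment; what a row does not reach only later rows make up. A row lasts 1/10 s, in which the tool goes at most 50 mm and 8.59 degrees, less where a joint would pass 70% of its speed; a pose out of reach is approached as far as the arm can. A call with a gripper value outside its range is refused whole. The fingers move at their own pace and stop on an object; FORCE is the grip in N (left out, the last holds). Time passes only in rows, so rows that repeat a pose let the fingers close. It gives the time, the measured TCP pose, the force, the opening and the grip force at its end, in the units of the state.
- bot.state(): the state, without advancing time (a new reading comes with each control period).
- bot.snapshot(name): name is "scene" or "side" or "wrist"; returns the picture (384x512x3 uint8, red, green, blue); there is no depth.
- bot.camera_info(name): a dict with "mtx" (3x3 intrinsics, pixels), "rvec" (rotation vector, rad) and "tvec" (3), from world to camera coordinates, as OpenCV has them. Camera axes: x right, y down, z forward; pixel columns grow to the right and rows downward; lengths in m; the calibration is good to about 2 mm. The wrist camera is an equidistant fisheye: a pixel r from the principal point sees the ray r / f radians off the axis. A picture is of the moment at which its call begins: read the wrist's pose just before it. camera_info takes no time and is no camera call; for the wrist camera it gives the pose at the moment of the call.
- bot.hand_in(): hands the job in; it is judged then, once.
The state is a dict: "clock": time; "q": joint angles; "dq": joint speeds; "tau": joint torques, N m; "position": TCP position; "eef_rot": TCP orientation; "ft_force": force on the tool from outside, world axes, zero at the start; "moment": the same for the moment, N m; "opening": opening from 0.0 (shut) to 1.0 (fully open); "grip_force": force on a finger pad.
Only numpy, scipy, OpenCV 4.12 (cv2) and the standard library are available. Lean on these libraries where they do the work, as an engineer would, in place of code of your own. Each camera call takes 0.05 s, during which the arm holds its last target. There are 200 camera calls.

## Working session

There is one attempt and no reset: what is moved stays moved. The work goes in short steps, Python scripts to look and compute and a shell command to move; the robot and the scene stay as the last step left them, time stands still between calls to the robot, and variables do not carry over. Pictures are saved under pics/ and viewed, at most 10 in all, crops included, and the job is handed in when it is done.

```bash
ls; mkdir -p pics; python3 - <<'E'
from cell import bot
import cv2
s=bot.state();print(s)
for n in("scene","side"):
    im=bot.snapshot(n);cv2.imwrite(f"pics/{n}0.png",cv2.resize(im[:,:,::-1],None,fx=1.5,fy=1.5,interpolation=cv2.INTER_CUBIC))
    print(bot.camera_info(n))
E
```

```text
pics
{'clock': 0.0, 'q': array([ 6.08057778e+01,  5.26086052e+00,  7.05822380e+01,  8.49983088e-04,
        1.04268076e+02, -3.24821546e+00]), 'dq': array([-0.05392313,  0.08500327,  0.04584744,  0.00335256,  0.04954668,
        0.05335646]), 'tau': array([-2.90809305e-05, -4.46442175e+01, -4.06457949e+01,  6.98813167e-02,
        2.89750798e-02, -1.62795864e-04]), 'position': array([0.26235504, 0.5392553 , 0.22152686]), 'eef_rot': array([-1.79889051e+02, -7.12215284e-03,  1.54054195e+02]), 'ft_force': array([ 0.89936896, -0.34056654,  0.43849816]), 'moment': array([ 0.01306006,  0.00873402, -0.02486366]), 'grip_force': 0.0, 'opening': 0.9984516687812031}
{'mtx': array([[401.67495604,   0.        , 251.49321517],
       [  0.        , 401.67495604, 187.77539896],
       [  0.        ,   0.        ,   1.        ]]), 'rvec': array([ 2.19617079,  1.26457382, -0.41545423]), 'tvec': array([-0.25280869, -0.2730026 ,  1.61053172])}
{'mtx': array([[460.37478041,   0.        , 250.77668697],
       [  0.        , 460.37478041, 197.37653029],
       [  0.        ,   0.        ,   1.        ]]), 'rvec': array([ 2.17806004, -0.75636937,  0.36329505]), 'tvec': array([-0.40986961,  0.27039351,  1.24920213])}
```

View pics/scene0.png

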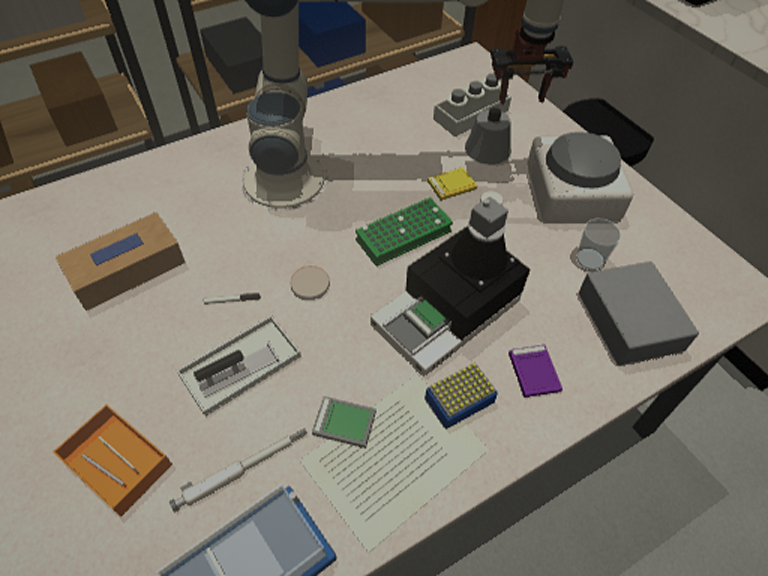

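View pics/side0.png

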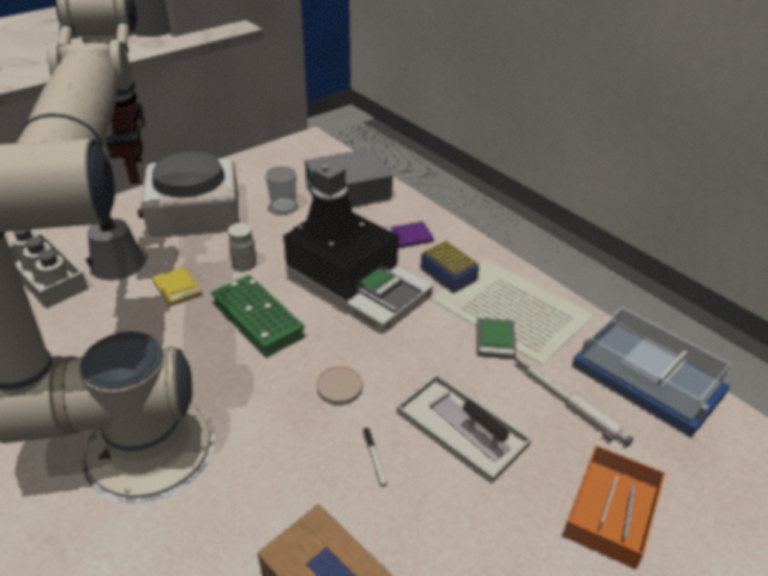

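The scene view shows the tray with the pusher at about (240,365), handle (195–243, 375–355), and the viewer's deck front at (371,320)–(428,366), hood towards +y. The side view shows the tray at (463,428) and the deck front at (380,320)–(432,290).

```bash
cat > h.py <<'E'
import numpy as np, cv2
from cell import bot
def ray(n,px,info=None):
    i=info or bot.camera_info(n);R,_=cv2.Rodrigues(np.array(i["rvec"]));t=np.array(i["tvec"]).ravel();K=np.array(i["mtx"])
    a=(px[0]-K[0,2])/K[0,0];b=(px[1]-K[1,2])/K[1,1]
    if n=="wrist":
        r=np.hypot(a,b)+1e-12;d=np.array([a/r*np.sin(r),b/r*np.sin(r),np.cos(r)])
    else: d=np.array([a,b,1.])
    return -R.T@t, R.T@d
def onz(n,px,z,info=None):
    c,d=ray(n,px,info);return c+d*(z-c[2])/d[2]
def proj(n,P,info=None):
    i=info or bot.camera_info(n);R,_=cv2.Rodrigues(np.array(i["rvec"]));K=np.array(i["mtx"])
    p=R@np.array(P)+np.array(i["tvec"]).ravel()
    if n=="wrist":
        r=np.hypot(p[0],p[1])+1e-12;th=np.arctan2(r,p[2]);u=np.array([p[0]/r*th,p[1]/r*th])
    else: u=p[:2]/p[2]
    return u*[K[0,0],K[1,1]]+K[:2,2]
E
python3 - <<'E'
from h import *
np.set_printoptions(precision=4,suppress=True)
for n,l in(("scene",[(179,373),(272,320),(299,352),(207,411)]),("side",[(436,379),(528,437),(492,477),(398,409)])):
    P=[onz(n,np.array(p)/1.5,.022)[:2] for p in l];print(n,"tray",np.array(P),np.mean(P,0),[np.linalg.norm(P[i]-P[i-1]) for i in range(4)])
for n,l in(("scene",[(371,319),(428,363)]),("side",[(380,319),(432,289)])):
    P=[onz(n,np.array(p)/1.5,.034)[:2] for p in l];print(n,"front",np.array(P),np.mean(P,0),np.linalg.norm(P[1]-P[0]))
for n,l in(("scene",[(195,376),(243,353)]),("side",[(465,406),(508,438)])):
    print(n,"handle",[onz(n,np.array(p)/1.5,.062)[:2] for p in l])
E
```

```text
scene tray [[ 0.4395 -0.4327]
 [ 0.4147 -0.2153]
 [ 0.5165 -0.1997]
 [ 0.5474 -0.4134]] [ 0.4795 -0.3153] [np.float64(0.10963199366850575), np.float64(0.2188168423157231), np.float64(0.10302452041786281), np.float64(0.21590411460346512)]
side tray [[ 0.5037 -0.2132]
 [ 0.5394 -0.4202]
 [ 0.4266 -0.4397]
 [ 0.3965 -0.2255]] [ 0.4665 -0.3246] [np.float64(0.10798304024301313), np.float64(0.20997798216751776), np.float64(0.11444468530352546), np.float64(0.21628417030502553)]
scene front [[ 0.5265 -0.0317]
 [ 0.6788  0.0152]] [ 0.6027 -0.0082] 0.1593020192386475
side front [[ 0.5179 -0.0207]
 [ 0.6716 -0.0148]] [ 0.5947 -0.0178] 0.15383307189636317
scene handle [array([ 0.4877, -0.4067]), array([ 0.486 , -0.3055])]
side handle [array([ 0.4736, -0.3198]), array([ 0.482 , -0.4175])]
```

```bash
r='[-0.5,-0.58,-0.08,0,0,1.0,1]'; true; python3 -m creep '[[-0.5,-0.58,-0.08,0,0,1.0,1],[-0.5,-0.58,-0.08,0,0,1.0,1],[-0.5,-0.58,-0.08,0,0,1.0,1],[-0.5,-0.58,-0.08,0,0,1.0,1],[-0.5,-0.58,-0.08,0,0,1.0,1],[-0.5,-0.58,-0.08,0,0,1.0,1],[-0.5,-0.58,-0.08,0,0,1.0,1],[-0.5,-0.58,-0.08,0,0,1.0,1],[-0.5,-0.58,-0.08,0,0,1.0,1],[-0.5,-0.58,-0.08,0,0,1.0,1],[-0.5,-0.58,-0.08,0,0,1.0,1],[-0.5,-0.58,-0.08,0,0,1.0,1],[-0.5,-0.58,-0.08,0,0,1.0,1],[-0.5,-0.58,-0.08,0,0,1.0,1],[-0.5,-0.58,-0.08,0,0,1.0,1],[-0.5,-0.58,-0.08,0,0,1.0,1],[-0.5,-0.58,-0.08,0,0,1.0,1],[-0.5,-0.58,-0.08,0,0,1.0,1],[-0.5,-0.58,-0.08,0,0,1.0,1],[-0.5,-0.58,-0.08,0,0,1.0,1]]'
python3 - <<'E'
from h import *
import pickle
print(bot.state()["position"],bot.state()["eef_rot"])
i=bot.camera_info("wrist");im=bot.snapshot("wrist");pickle.dump(i,open("w1.pkl","wb"));print(i)
cv2.imwrite("pics/w1.png",cv2.resize(im[:,:,::-1],None,fx=1.5,fy=1.5,interpolation=cv2.INTER_CUBIC))
E
```

```text
clock: 2.1
position: [0.4583, -0.1995, 0.303]
eef_rot: [180.0, 0.0, 96.9]
ft_force: [0.9, -0.3, -0.6]
opening: 0.999
grip_force: 0.0
[ 0.45829927 -0.1994848   0.3030074 ] [1.79964975e+02 1.10893072e-02 9.68645024e+01]
{'mtx': array([[297.31863964,   0.        , 255.70829967],
       [  0.        , 297.31863964, 192.90689886],
       [  0.        ,   0.        ,   1.        ]]), 'rvec': array([-2.88014678, -0.17269762, -0.02418445]), 'tvec': array([-0.43180549, -0.29572352,  0.401981  ])}
```

View pics/w1.png

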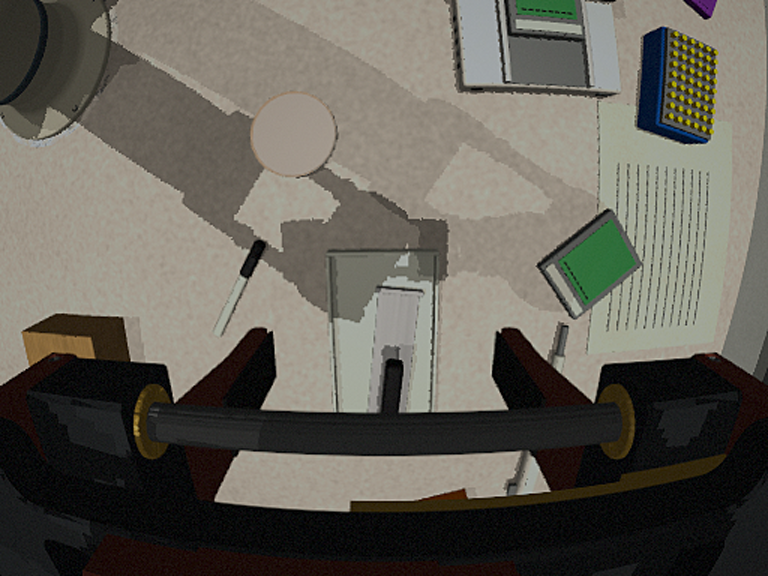

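The wrist view shows the tray's front corners (330,252) and (440,250), the pusher's lip (378–423, 289–293), the handle's front end (394,360), and the deck front (461,88)–(617,93) with the cassette's rear at (548,35).

```bash
python3 - <<'E'
from h import *
import pickle
np.set_printoptions(precision=4,suppress=True)
i=pickle.load(open("w1.pkl","rb"))
f=lambda x,y,z:onz("wrist",(x/1.5,y/1.5),z,i)[:2]
def pr(nm,a,b):
    d=b-a;print(nm,a,b,"mid",(a+b)/2,"len",np.linalg.norm(d),"normal deg",np.degrees(np.arctan2(d[1],d[0]))+90)
pr("tray far",f(328,250,.022),f(440,250,.022))
pr("lip top",f(378,288,.018),f(423,292,.018))
pr("handle front",f(385,360,.066),f(403,360,.066))
pr("deck front",f(461,90,.034),f(619,95,.034))
pr("channel front",f(503,82,.036),f(586,88,.036))
pr("cass rear top",f(514,30,.05),f(584,36,.05))
pr("rail L line",f(503,82,.036),f(500,10,.036))
pr("tray right wall",f(440,250,.022),f(438,410,.022))
E
```

```text
tray far [ 0.404  -0.2122] [ 0.5163 -0.1987] mid [ 0.4601 -0.2054] len 0.11314808497861768 normal deg 96.8632259382245
lip top [ 0.4588 -0.2466] [ 0.5058 -0.2453] mid [ 0.4823 -0.2459] len 0.04694366084507494 normal deg 91.60807476765692
handle front [ 0.473  -0.3052] [ 0.4904 -0.3031] mid [ 0.4817 -0.3041] len 0.017514851743044346 normal deg 96.68512097436249
deck front [ 0.5143 -0.0378] [ 0.6839 -0.0047] mid [ 0.5991 -0.0213] len 0.17279066641782972 normal deg 101.04677127375162
channel front [ 0.5543 -0.0223] [ 0.6431 -0.0081] mid [ 0.5987 -0.0152] len 0.08992132772414022 normal deg 99.13287757439868
cass rear top [0.5566 0.0299] [0.6302 0.0431] mid [0.5934 0.0365] len 0.07476989494828881 normal deg 100.1781695889635
rail L line [ 0.5543 -0.0223] [0.5442 0.0543] mid [0.5492 0.016 ] len 0.07728989481631818 normal deg 187.5151201639482
tray right wall [ 0.5163 -0.1987] [ 0.5433 -0.3801] mid [ 0.5298 -0.2894] len 0.183451934835383 normal deg 8.452853101201342
```

```bash
python3 -m creep '[[-0.05,0.007,0.05,0,0,0.085,1],[-0.1,0.007,0.09,0,0,0.085,1],[-0.14,0.007,0.12,0,0,0.085,1],[-0.164,0.007,0.15,0,0,0.085,1],[-0.164,0.007,0.18,0,0,0.085,1],[-0.164,0.007,0.21,0,0,0.085,1],[-0.164,0.007,0.235,0,0,0.085,1],[-0.164,0.007,0.255,0,0,0.085,1],[-0.164,0.007,0.267,0,0,0.085,1],[-0.164,0.007,0.267,0,0,0.085,1],[-0.164,0.007,0.267,0,0,0.085,0.5],[-0.164,0.007,0.267,0,0,0.085,0],[-0.164,0.007,0.267,0,0,0.085,0],[-0.164,0.007,0.267,0,0,0.085,0],[-0.164,0.007,0.267,0,0,0.085,0],[-0.164,0.007,0.267,0,0,0.085,0],[-0.164,0.007,0.267,0,0,0.085,0],[-0.164,0.007,0.267,0,0,0.085,0]]' 40
python3 - <<'E'
from h import *
import pickle
i=bot.camera_info("wrist");im=bot.snapshot("wrist");pickle.dump(i,open("w2.pkl","wb"))
cv2.imwrite("pics/w2.png",cv2.resize(im[:,:,::-1],None,fx=1.5,fy=1.5,interpolation=cv2.INTER_CUBIC))
E
```

```text
clock: 3.95
position: [0.4846, -0.3628, 0.0356]
eef_rot: [-180.0, -0.0, 91.9]
ft_force: [0.2, 0.1, 0.1]
opening: 0.311
grip_force: 0.0
```

View pics/w2.png

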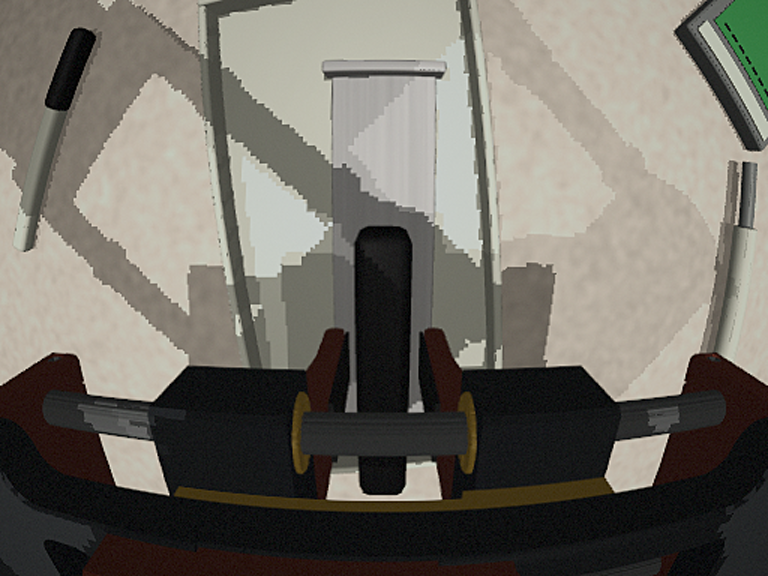

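The handle (383,228–490) sits centred between the fingers and the lip (325–445, 66) is square to the tool; the fingers are still closing. I'll finish the grip and lift.

```bash
python3 - <<'E'
from h import *
import pickle
np.set_printoptions(precision=4,suppress=True)
i=pickle.load(open("w2.pkl","rb"))
for p in((324,62),(445,62)):print(onz("wrist",np.array(p)/1.5,.018,i))
E
python3 -m creep '[[0,0,0,0,0,0,0],[0,0,0,0,0,0,0],[0,0,0,0,0,0,0],[0,0,0,0,0,0,0],[0,0,0,0,0,0,0],[0,0,0,0,0,0,0],[0,0,-0.01,0,0,0,0],[0,0,-0.03,0,0,0,0],[0,0,-0.06,0,0,0,0],[0,0,-0.1,0,0,0,0],[0,0,-0.14,0,0,0,0],[0,0,-0.16,0,0,0,0],[0,0,-0.164,0,0,0,0],[0,0,-0.164,0,0,0,0],[0,0,-0.164,0,0,0,0]]' 40
```

```text
[ 0.4573 -0.2478  0.018 ]
[ 0.5056 -0.2461  0.018 ]
clock: 5.5
position: [0.4841, -0.3624, 0.1974]
eef_rot: [-179.9, -0.1, 91.9]
ft_force: [-1.1, 0.1, -1.3]
opening: 0.202
grip_force: 40.0
```

```bash
python3 -m creep '[[0.02,0.015,0,0,0,-0.02,0],[0.06,0.035,-0.02,0,0,-0.05,0],[0.1,0.06,-0.04,0,0,-0.08,0],[0.14,0.085,-0.06,0,0,-0.1,0],[0.18,0.105,-0.08,0,0,-0.12,0],[0.21,0.125,-0.08,0,0,-0.14,0],[0.23,0.138,-0.08,0,0,-0.14,0],[0.238,0.141,-0.08,0,0,-0.14,0],[0.238,0.141,-0.08,0,0,-0.14,0],[0.238,0.141,-0.08,0,0,-0.14,0],[0.238,0.141,-0.08,0,0,-0.14,0]]'
python3 - <<'E'
from h import *
import pickle
i=bot.camera_info("wrist");im=bot.snapshot("wrist");pickle.dump(i,open("w3.pkl","wb"))
cv2.imwrite("pics/w3.png",cv2.resize(im[:,:,::-1],None,fx=1.5,fy=1.5,interpolation=cv2.INTER_CUBIC))
E
```

```text
clock: 6.6
position: [0.6171, -0.1217, 0.2793]
eef_rot: [-180.0, 0.0, 99.8]
ft_force: [-0.4, -0.7, -2.5]
opening: 0.202
grip_force: 40.0
```

View pics/w3.png

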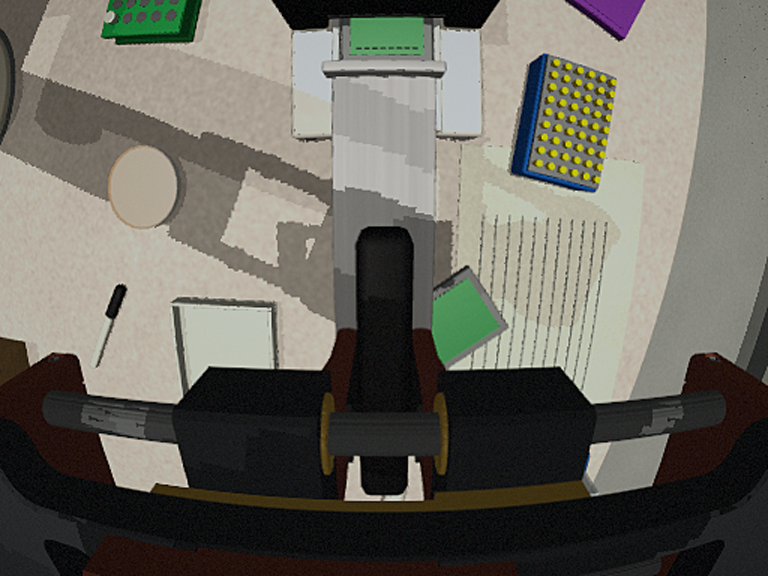

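The view shows the held pusher aligned straight ahead, the deck front at (293–481, 136) and the cassette's label at (350–424, 18–53). I'll enlarge that part.

```bash
python3 - <<'E'
import cv2
im=cv2.imread("pics/w3.png");c=im[0:150,270:510];cv2.imwrite("pics/w3c.png",cv2.resize(c,None,fx=3.3,fy=3.3,interpolation=cv2.INTER_CUBIC))
E
```

```text
(no output)
```

View pics/w3c.png

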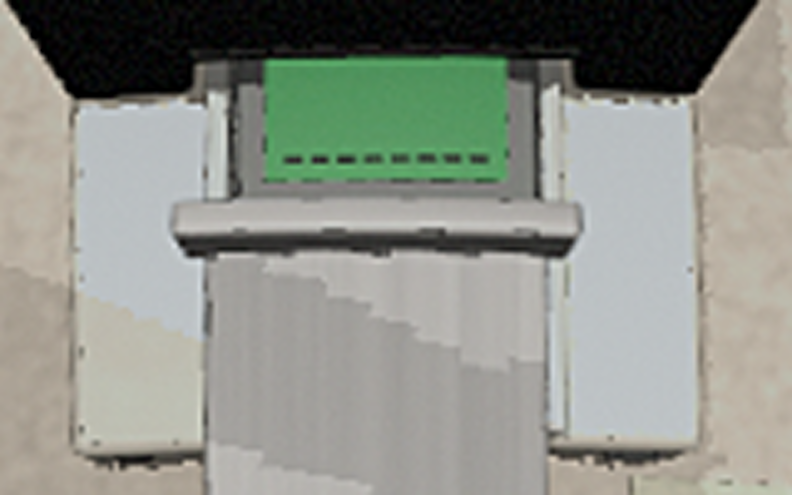

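```bash
python3 - <<'E'
from h import *
import pickle
np.set_printoptions(precision=4,suppress=True)
i=pickle.load(open("w3.pkl","rb"))
f=lambda x,y,z:onz("wrist",((270+x/3.3)/1.5,(y/3.3)/1.5),z,i)[:2]
def pr(nm,a,b):
    d=b-a;print(nm,a,b,"mid",(a+b)/2,"len",np.linalg.norm(d),"deg",np.degrees(np.arctan2(d[1],d[0])))
pr("front",f(75,440,.034),f(697,443,.034))
pr("mouth",f(72,99,.034),f(692,96,.034))
pr("left edge",f(75,440,.034),f(72,99,.034))
pr("right edge",f(697,443,.034),f(692,96,.034))
pr("cass",f(242,150,.05),f(533,150,.05))
pr("rail outer",f(207,120,.045),f(566,120,.045))
pr("cass label rear",f(265,180,.05),f(505,180,.05))
print(proj("wrist",[0,0,0],i)) 
pr("axis",(f(75,440,.034)+f(697,443,.034))/2,(f(72,99,.034)+f(692,96,.034))/2)
E
```

```text
front [ 0.5173 -0.0284] [0.6866 0.0003] mid [ 0.6019 -0.0141] len 0.17166611317993918 deg 9.63149927381292
mouth [0.4982 0.0703] [0.6689 0.1012] mid [0.5836 0.0857] len 0.17344089049085337 deg 10.237547183257405
left edge [ 0.5173 -0.0284] [0.4982 0.0703] mid [0.5078 0.0209] len 0.10058333381369623 deg 100.93967173683556
right edge [0.6866 0.0003] [0.6689 0.1012] mid [0.6777 0.0507] len 0.10239303843967168 deg 99.92876282542956
cass [0.551  0.0559] [0.6268 0.0692] mid [0.5889 0.0625] len 0.0769391240396605 deg 9.998077903542775
rail outer [0.5393 0.0648] [0.6344 0.0815] mid [0.5869 0.0731] len 0.09653481237735727 deg 9.991171938814924
cass label rear [0.5586 0.0482] [0.6209 0.0592] mid [0.5897 0.0537] len 0.06325029606278741 deg 9.954702176831528
[-23.7531  67.8382]
axis [ 0.6019 -0.0141] [0.5836 0.0857] mid [0.5928 0.0358] len 0.10148423731023555 deg 100.42971061375634
```

```bash
python3 -m creep '[[0.01,0.002,0.02,0,0,-0.007,0],[0.018,0.0035,0.05,0,0,-0.007,0],[0.018,0.0035,0.09,0,0,-0.007,0],[0.018,0.0035,0.13,0,0,-0.007,0],[0.018,0.0035,0.16,0,0,-0.007,0],[0.018,0.0035,0.18,0,0,-0.007,0],[0.018,0.0035,0.195,0,0,-0.007,0],[0.018,0.0035,0.204,0,0,-0.007,0],[0.018,0.0035,0.2085,0,0,-0.007,0],[0.018,0.0035,0.2085,0,0,-0.007,0],[0.018,0.0035,0.2085,0,0,-0.007,0],[0.018,0.0035,0.2085,0,0,-0.007,0]]' 60
python3 - <<'E'
from h import *
import pickle
s=bot.state();print(s["position"],s["ft_force"],s["moment"])
i=bot.camera_info("wrist");im=bot.snapshot("wrist");pickle.dump(i,open("w4.pkl","wb"))
a=cv2.resize(im[0:200,130:380,::-1],None,fx=1.6,fy=1.6,interpolation=cv2.INTER_CUBIC)
j=bot.snapshot("side")[:,:,::-1];b=cv2.resize(j[140:240,190:390],None,fx=2,fy=2,interpolation=cv2.INTER_CUBIC)
o=np.zeros((530,400,3),np.uint8);o[:320]=a;o[320:520]=b;cv2.imwrite("pics/w4.png",o)
E
```

```text
clock: 7.85
position: [0.6187, -0.102, 0.0725]
eef_rot: [179.9, 0.0, 100.3]
ft_force: [0.3, -0.8, -2.0]
opening: 0.199
grip_force: 60.0
[ 0.61873871 -0.1020269   0.07252515] [ 0.33458101 -0.78098479 -2.03356186] [-0.06775826  0.04670388  0.01332121]
```

View pics/w4.png

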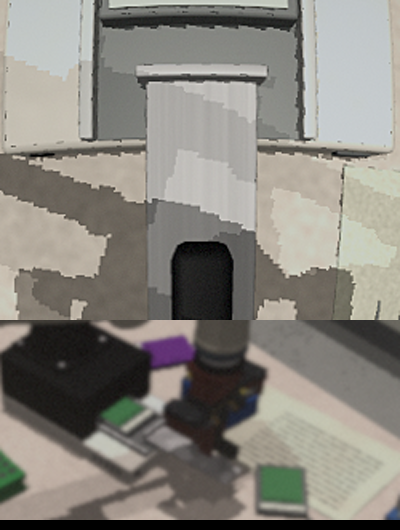

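The pusher's lip (137–267, row 66) is centred in the channel (98–302), clear of the cassette's rear face (row ~22).

```bash
python3 - <<'E'
from h import *
import pickle
i=pickle.load(open("w4.pkl","rb"))
f=lambda x,y,z:onz("wrist",(130+x/1.6,y/1.6),z,i)[:2]
u=np.array([-.177,.984]);o=np.array([.584,.083]);t=np.array([.6187,-.102])
for p,z in(((202,23),.036),((202,10),.05),((202,66),.053),((98,60),.045),((302,60),.045)):
    a=f(*p,z);print(p,a,"view x",(a-o)@u,"ahead of tcp",(a-t)@u,"lat",(a-o)@np.array([-.984,-.177]))
E
```

```text
(202, 23) [0.5943702 0.0355554] view x -0.04852100884318724 ahead of tcp 0.13966089115681277 lat -0.0018065826053012101
(202, 10) [0.59417978 0.03625762] view x -0.047796320222720484 ahead of tcp 0.14038557977727953 lat -0.0017435051815714126
(202, 66) [0.59859093 0.01194204] view x -0.07250362599712606 ahead of tcp 0.11567827400287393 lat -0.0017802168964239854
(98, 60) [0.55668479 0.01059778] view x -0.06640899290410222 ahead of tcp 0.12177290709589779 lat 0.03969336095286847
(302, 60) [0.63680956 0.02518522] view x -0.0662370325542761 ahead of tcp 0.12194486744572391 lat -0.0417313883628034
```

```bash
cat > chk.py <<'E'
import sys,numpy as np
from cell import bot
s=bot.state();u=np.array([-.177,.984]);p=s["position"];f=s["ft_force"]
x=(p[:2]-[.584,.083])@u+.115
print("t %.2f tip_x %.1f z %.1f push %.2f Fz %.2f My %s"%(s["clock"],x*1e3,p[2]*1e3,-f[:2]@u,f[2],np.round(s["moment"],2)))
if len(sys.argv)>1: sys.exit(-f[:2]@u>float(sys.argv[1]))
E
python3 -m creep '[[0.005,0,0.0025,0,0,0,0],[0.01,0,0.0025,0,0,0,0],[0.014,0,0.0025,0,0,0,0],[0.018,0,0.0025,0,0,0,0],[0.02,0,0.0025,0,0,0,0]]' >/dev/null; python3 chk.py
python3 -m creep '[[0.002,0,0,0,0,0,0],[0.004,0,0,0,0,0,0],[0.006,0,0,0,0,0,0],[0.008,0,0,0,0,0,0],[0.01,0,0,0,0,0,0],[0.012,0,0,0,0,0,0]]' > /dev/null;python3 chk.py
python3 -m creep '[[0.002,0,0,0,0,0,0],[0.004,0,0,0,0,0,0],[0.006,0,0,0,0,0,0],[0.008,0,0,0,0,0,0],[0.01,0,0,0,0,0,0],[0.012,0,0,0,0,0,0]]' > /dev/null;python3 chk.py
```

```text
t 8.45 tip_x -52.4 z 68.7 push -0.67 Fz -1.67 My [-0.06  0.02  0.04]
t 9.05 tip_x -41.0 z 68.7 push 1.97 Fz -1.26 My [-0.35 -0.01 -0.  ]
t 9.65 tip_x -28.9 z 68.7 push 1.49 Fz -0.57 My [-0.34 -0.04 -0.01]
```

```bash
python3 -m creep '[[0.002,0,0,0,0,0,0],[0.004,0,0,0,0,0,0],[0.006,0,0,0,0,0,0],[0.008,0,0,0,0,0,0],[0.01,0,0,0,0,0,0]]' > /dev/null;python3 chk.py 4 &&
python3 -m creep '[[0.0015,0,0,0,0,0,0],[0.003,0,0,0,0,0,0],[0.0045,0,0,0,0,0,0],[0.006,0,0,0,0,0,0]]' > /dev/null;python3 chk.py 4 &&
python3 -m creep '[[0.001,0,0,0,0,0,0],[0.002,0,0,0,0,0,0]]' > /dev/null;python3 chk.py 4
python3 - <<'E'
from h import *
im=bot.snapshot("wrist")
cv2.imwrite("pics/w5.png",cv2.resize(im[0:120,130:380,::-1],None,fx=2.4,fy=2.4,interpolation=cv2.INTER_CUBIC))
E
```

```text
t 10.15 tip_x -18.9 z 68.7 push 1.35 Fz -1.00 My [-0.33 -0.01  0.04]
t 10.15 tip_x -18.9 z 68.7 push 1.35 Fz -1.00 My [-0.33 -0.01  0.04]
t 10.15 tip_x -18.9 z 68.7 push 1.35 Fz -1.00 My [-0.33 -0.01  0.04]False
False
False
```

View pics/w5.png

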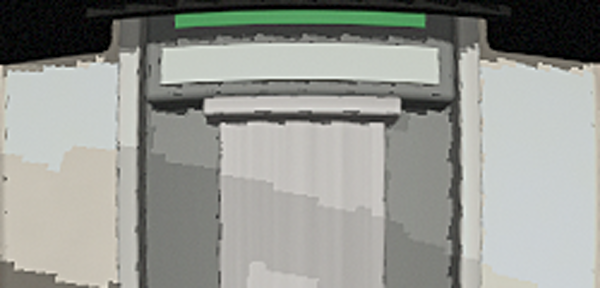

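The lip (205–400, row 105) is flush on the cassette's rear face, and the cassette lies square in the channel. The check's exit code was wrong, so I'll fix it and go on in small guarded steps.

```bash
sed -i 's/sys.exit(\(.*\))$/sys.exit(int(\1))/' chk.py
python3 -m creep '[[0.0015,0,0,0,0,0,0],[0.003,0,0,0,0,0,0],[0.0045,0,0,0,0,0,0],[0.006,0,0,0,0,0,0]]' > /dev/null;python3 chk.py 3.5 &&
python3 -m creep '[[0.001,0,0,0,0,0,0],[0.002,0,0,0,0,0,0]]' > /dev/null && python3 chk.py 3.5 &&
python3 -m creep '[[0.0005,0,0,0,0,0,0],[0.001,0,0,0,0,0,0]]' > /dev/null && python3 chk.py 3.5 &&
python3 -m creep '[[0.0005,0,0,0,0,0,0],[0.001,0,0,0,0,0,0]]' > /dev/null && python3 chk.py 3.5 &&
python3 -m creep '[[0.0005,0,0,0,0,0,0],[0.001,0,0,0,0,0,0]]' > /dev/null && python3 chk.py 3.5 &&
python3 -m creep '[[0.0005,0,0,0,0,0,0],[0.001,0,0,0,0,0,0]]' > /dev/null && python3 chk.py 3.5 &&
python3 -m creep '[[0.0005,0,0,0,0,0,0],[0.001,0,0,0,0,0,0]]' > /dev/null && python3 chk.py 3.5 &&
python3 -m creep '[[0.0005,0,0,0,0,0,0],[0.001,0,0,0,0,0,0]]' > /dev/null && python3 chk.py 3.5
```

```text
t 10.60 tip_x -12.9 z 68.7 push 2.85 Fz -0.77 My [-0.34 -0.05 -0.04]
t 10.80 tip_x -10.9 z 68.6 push 1.55 Fz -0.67 My [-0.34 -0.01 -0.02]
t 11.00 tip_x -10.0 z 68.6 push 1.48 Fz -0.49 My [-0.31 -0.   -0.03]
t 11.20 tip_x -9.0 z 68.6 push 2.36 Fz -0.54 My [-0.38 -0.06  0.05]
t 11.40 tip_x -8.0 z 68.6 push 1.37 Fz -0.54 My [-0.37 -0.07 -0.  ]
t 11.60 tip_x -7.0 z 68.6 push 1.68 Fz -0.40 My [-0.36 -0.01  0.04]
t 11.80 tip_x -6.0 z 68.6 push 1.70 Fz -1.31 My [-0.36  0.01  0.04]
t 12.00 tip_x -5.0 z 68.6 push 2.94 Fz -1.12 My [-0.36 -0.05  0.05]
```

```bash
sed -i 's/sys.exit.*/sys.exit(int(-s["moment"][0]>.55 or -f[:2]@u>5))/' chk.py
python3 -m creep '[[0.0005,0,0,0,0,0,0],[0.001,0,0,0,0,0,0]]' > /dev/null && python3 chk.py 1 &&
python3 -m creep '[[0.0005,0,0,0,0,0,0],[0.001,0,0,0,0,0,0]]' > /dev/null && python3 chk.py 1 &&
python3 -m creep '[[0.0005,0,0,0,0,0,0],[0.001,0,0,0,0,0,0]]' > /dev/null && python3 chk.py 1 &&
python3 -m creep '[[0.0005,0,0,0,0,0,0],[0.001,0,0,0,0,0,0]]' > /dev/null && python3 chk.py 1 &&
python3 -m creep '[[0.0005,0,0,0,0,0,0],[0.001,0,0,0,0,0,0]]' > /dev/null && python3 chk.py 1 &&
python3 -m creep '[[0.0005,0,0,0,0,0,0],[0.001,0,0,0,0,0,0]]' > /dev/null && python3 chk.py 1 &&
python3 -m creep '[[0.0005,0,0,0,0,0,0],[0.001,0,0,0,0,0,0]]' > /dev/null && python3 chk.py 1 &&
python3 -m creep '[[0.0005,0,0,0,0,0,0],[0.001,0,0,0,0,0,0]]' > /dev/null && python3 chk.py 1 &&
python3 -m creep '[[0.0005,0,0,0,0,0,0],[0.001,0,0,0,0,0,0]]' > /dev/null && python3 chk.py 1 &&
python3 -m creep '[[0.0005,0,0,0,0,0,0],[0.001,0,0,0,0,0,0]]' > /dev/null && python3 chk.py 1 &&
python3 -m creep '[[0.0005,0,0,0,0,0,0],[0.001,0,0,0,0,0,0]]' > /dev/null && python3 chk.py 1 &&
python3 -m creep '[[0.0005,0,0,0,0,0,0],[0.001,0,0,0,0,0,0]]' > /dev/null && python3 chk.py 1 &&
python3 -m creep '[[0.0005,0,0,0,0,0,0],[0.001,0,0,0,0,0,0]]' > /dev/null && python3 chk.py 1 &&
python3 -m creep '[[0.0005,0,0,0,0,0,0],[0.001,0,0,0,0,0,0]]' > /dev/null && python3 chk.py 1 &&
python3 -m creep '[[0.0005,0,0,0,0,0,0],[0.001,0,0,0,0,0,0]]' > /dev/null && python3 chk.py 1
```

```text
t 12.20 tip_x -4.0 z 68.7 push 1.99 Fz -1.41 My [-0.4  -0.01 -0.04]
t 12.40 tip_x -3.0 z 68.6 push 1.19 Fz -1.24 My [-0.39 -0.05  0.03]
t 12.60 tip_x -1.9 z 68.6 push 2.34 Fz -1.81 My [-0.39 -0.04  0.05]
t 12.80 tip_x -0.9 z 68.6 push 2.18 Fz -1.36 My [-0.36  0.02 -0.04]
t 13.00 tip_x 0.0 z 68.6 push 1.38 Fz -0.29 My [-0.38 -0.02  0.  ]
t 13.20 tip_x 1.0 z 68.6 push 1.87 Fz -0.73 My [-0.35  0.   -0.01]
t 13.40 tip_x 2.0 z 68.6 push 1.79 Fz -0.67 My [-0.35 -0.04 -0.01]
t 13.60 tip_x 3.0 z 68.6 push 2.57 Fz -1.07 My [-0.3  -0.03  0.03]
t 13.80 tip_x 4.0 z 68.6 push 2.31 Fz -0.32 My [-0.36 -0.05 -0.02]
t 14.00 tip_x 5.0 z 68.6 push 1.99 Fz -0.88 My [-0.35 -0.02 -0.01]
t 14.20 tip_x 6.0 z 68.6 push 1.87 Fz -1.38 My [-0.33  0.02  0.  ]
t 14.40 tip_x 7.0 z 68.6 push 2.00 Fz -0.53 My [-0.33  0.    0.01]
t 14.60 tip_x 8.0 z 68.6 push 2.78 Fz -0.39 My [-0.31  0.02  0.02]
t 14.80 tip_x 9.0 z 68.6 push 2.11 Fz -1.01 My [-0.37 -0.02 -0.05]
t 15.00 tip_x 10.0 z 68.6 push 1.58 Fz -0.64 My [-0.41  0.    0.06]
```

```bash

python3 -m creep '[[0.0005,0,0,0,0,0,0],[0.001,0,0,0,0,0,0]]' > /dev/null && python3 chk.py 1 &&
python3 -m creep '[[0.0005,0,0,0,0,0,0],[0.001,0,0,0,0,0,0]]' > /dev/null && python3 chk.py 1 &&
python3 -m creep '[[0.0005,0,0,0,0,0,0],[0.001,0,0,0,0,0,0]]' > /dev/null && python3 chk.py 1 &&
python3 -m creep '[[0.0005,0,0,0,0,0,0],[0.001,0,0,0,0,0,0]]' > /dev/null && python3 chk.py 1 &&
python3 -m creep '[[0.0005,0,0,0,0,0,0],[0.001,0,0,0,0,0,0]]' > /dev/null && python3 chk.py 1 &&
python3 -m creep '[[0.0005,0,0,0,0,0,0],[0.001,0,0,0,0,0,0]]' > /dev/null && python3 chk.py 1 &&
python3 -m creep '[[0.0005,0,0,0,0,0,0],[0.001,0,0,0,0,0,0]]' > /dev/null && python3 chk.py 1 &&
python3 -m creep '[[0.0005,0,0,0,0,0,0],[0.001,0,0,0,0,0,0]]' > /dev/null && python3 chk.py 1 &&
python3 -m creep '[[0.0005,0,0,0,0,0,0],[0.001,0,0,0,0,0,0]]' > /dev/null && python3 chk.py 1 &&
python3 -m creep '[[0.0005,0,0,0,0,0,0],[0.001,0,0,0,0,0,0]]' > /dev/null && python3 chk.py 1 &&
python3 -m creep '[[0.0005,0,0,0,0,0,0],[0.001,0,0,0,0,0,0]]' > /dev/null && python3 chk.py 1 &&
python3 -m creep '[[0.0005,0,0,0,0,0,0],[0.001,0,0,0,0,0,0]]' > /dev/null && python3 chk.py 1 &&
python3 -m creep '[[0.0005,0,0,0,0,0,0],[0.001,0,0,0,0,0,0]]' > /dev/null && python3 chk.py 1 &&
python3 -m creep '[[0.0005,0,0,0,0,0,0],[0.001,0,0,0,0,0,0]]' > /dev/null && python3 chk.py 1 &&
python3 -m creep '[[0.0005,0,0,0,0,0,0],[0.001,0,0,0,0,0,0]]' > /dev/null && python3 chk.py 1 &&
python3 -m creep '[[0.0005,0,0,0,0,0,0],[0.001,0,0,0,0,0,0]]' > /dev/null && python3 chk.py 1 &&
python3 -m creep '[[0.0005,0,0,0,0,0,0],[0.001,0,0,0,0,0,0]]' > /dev/null && python3 chk.py 1 &&
python3 -m creep '[[0.0005,0,0,0,0,0,0],[0.001,0,0,0,0,0,0]]' > /dev/null && python3 chk.py 1 &&
python3 -m creep '[[0.0005,0,0,0,0,0,0],[0.001,0,0,0,0,0,0]]' > /dev/null && python3 chk.py 1 &&
python3 -m creep '[[0.0005,0,0,0,0,0,0],[0.001,0,0,0,0,0,0]]' > /dev/null && python3 chk.py 1
```

```text
t 15.20 tip_x 11.0 z 68.6 push 1.98 Fz -0.96 My [-0.39 -0.04  0.04]
t 15.40 tip_x 12.0 z 68.6 push 1.59 Fz -0.13 My [-0.34 -0.02 -0.03]
t 15.60 tip_x 13.0 z 68.7 push 1.77 Fz -1.07 My [-0.34 -0.03  0.04]
t 15.80 tip_x 14.0 z 68.6 push 2.04 Fz -0.79 My [-0.41  0.01  0.02]
t 16.00 tip_x 15.0 z 68.6 push 1.33 Fz -0.74 My [-0.35  0.03 -0.03]
t 16.20 tip_x 16.0 z 68.7 push 1.98 Fz -1.04 My [-0.35  0.02  0.02]
t 16.40 tip_x 17.0 z 68.6 push 2.03 Fz -1.73 My [-0.36  0.01  0.03]
t 16.60 tip_x 18.0 z 68.6 push 2.55 Fz -0.80 My [-0.35 -0.06  0.05]
t 16.80 tip_x 18.5 z 68.8 push 5.29 Fz -0.17 My [-0.8  -0.03  0.  ]
```

Contact: the force jumped while the tip lagged. I'll hold briefly to confirm, then back off.

```bash
python3 -m creep '[[0,0,0,0,0,0,0],[0,0,0,0,0,0,0],[0,0,0,0,0,0,0]]' >/dev/null; python3 chk.py
python3 -m creep '[[-0.001,0,0,0,0,0,0],[-0.003,0,0,0,0,0,0],[-0.006,0,0,0,0,0,0],[-0.01,0,0,0,0,0,0]]' >/dev/null; python3 chk.py
python3 -m creep '[[0.003,0,0,0,0,0,0],[0.006,0,0,0,0,0,0],[0.008,0,0,0,0,0,0],[0.009,0,0,0,0,0,0],[0.0092,0,0,0,0,0,0],[0.0095,0,0,0,0,0,0]]' >/dev/null; python3 chk.py
```

```text
t 17.10 tip_x 18.5 z 68.8 push 5.54 Fz 0.32 My [-0.96 -0.07  0.02]
t 17.50 tip_x 9.4 z 68.2 push 0.28 Fz -1.99 My [-0.09 -0.03 -0.01]
t 18.10 tip_x 18.4 z 68.8 push 0.53 Fz -1.59 My [-0.22  0.06 -0.03]
```

```bash
python3 -m creep '[[-0.005,0,0,0,0,0,0],[-0.02,0,0,0,0,0,0],[-0.045,0,0,0,0,0,0],[-0.075,0,0,0,0,0,0],[-0.1,0,0,0,0,0,0],[-0.12,0,-0.005,0,0,0,0],[-0.13,0,-0.025,0,0,0,0],[-0.13,0,-0.055,0,0,0,0],[-0.13,0,-0.085,0,0,0,0],[-0.13,0,-0.11,0,0,0,0],[-0.13,0,-0.125,0,0,0,0],[-0.13,0,-0.13,0,0,0,0],[-0.13,0,-0.13,0,0,0,0]]'
python3 - <<'E'
from h import *
im=bot.snapshot("wrist")
cv2.imwrite("pics/w6.png",cv2.resize(im[:,:,::-1],None,fx=1.5,fy=1.5,interpolation=cv2.INTER_CUBIC))
s=bot.state();p=s["position"];y=np.radians(s["eef_rot"][2]);d=np.array([.484,-.362])-p[:2]
print("tx",d@[np.cos(y),np.sin(y)],"ty",d@[np.sin(y),-np.cos(y)],"z",p[2],"turn",y-np.radians(91.9))
E
```

```text
clock: 19.4
position: [0.6251, -0.1401, 0.1988]
eef_rot: [180.0, 0.0, 100.3]
ft_force: [0.1, 0.6, -2.2]
opening: 0.204
grip_force: 60.0
tx -0.19332632102060626 ty -0.17821946400606578 z 0.19746655386490553 turn 0.14680254435683615
```

View pics/w6.png

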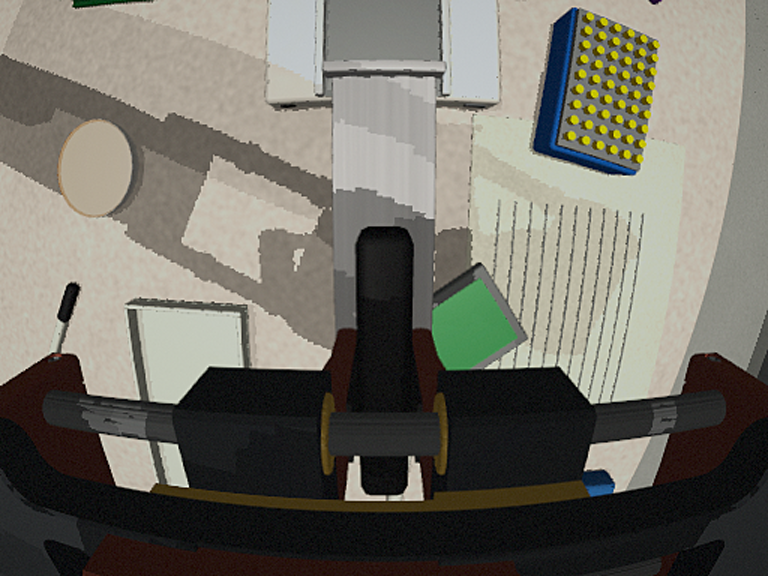

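The deck is clear of the cassette and the pusher still sits square in the grip. Now back over the tray.

```bash
python3 -m creep '[[-0.02,-0.02,0,0,0,0.02,0],[-0.05,-0.045,0,0,0,0.05,0],[-0.08,-0.075,0,0,0,0.08,0],[-0.11,-0.1,0,0,0,0.11,0],[-0.14,-0.13,0,0,0,0.147,0],[-0.17,-0.155,0,0,0,0.147,0],[-0.188,-0.173,0,0,0,0.147,0],[-0.193,-0.178,0.01,0,0,0.147,0],[-0.193,-0.178,0.03,0,0,0.147,0],[-0.193,-0.178,0.06,0,0,0.147,0],[-0.193,-0.178,0.09,0,0,0.147,0],[-0.193,-0.178,0.115,0,0,0.147,0],[-0.193,-0.178,0.135,0,0,0.147,0],[-0.193,-0.178,0.148,0,0,0.147,0],[-0.193,-0.178,0.155,0,0,0.147,0],[-0.193,-0.178,0.157,0,0,0.147,0],[-0.193,-0.178,0.157,0,0,0.147,0],[-0.193,-0.178,0.157,0,0,0.147,0]]'
```

```text
clock: 21.25
position: [0.485, -0.362, 0.043]
eef_rot: [179.9, 0.1, 91.9]
ft_force: [-0.3, -0.7, -1.4]
opening: 0.199
grip_force: 60.0
```

```bash
python3 -m creep '[[0,0,0.002,0,0,0,0],[0,0,0.004,0,0,0,0],[0,0,0.006,0,0,0,0],[0,0,0.007,0,0,0,0],[0,0,0.007,0,0,0,0]]' 20; python3 chk.py
```

```text
clock: 21.75
position: [0.4844, -0.3617, 0.0354]
eef_rot: [180.0, 0.0, 91.9]
ft_force: [-2.4, 0.7, 3.6]
opening: 0.202
grip_force: 20.0
t 21.75 tip_x -305.0 z 35.4 push -1.11 Fz 3.59 My [0.22 0.42 0.05]
```

Resting on the tray floor (upward force has appeared). Release, rise, and look.

```bash
python3 -m creep '[[0,0,0,0,0,0,0.3],[0,0,0,0,0,0,0.6],[0,0,0,0,0,0,0.8],[0,0,0,0,0,0,0.8],[0,0,0,0,0,0,0.8],[0,0,0,0,0,0,0.8],[0,0,0,0,0,0,0.8],[0,0,-0.01,0,0,0,0.8],[0,0,-0.03,0,0,0,0.8],[0,0,-0.06,0,0,0,0.8],[-0.02,0,-0.1,0,0,0,0.8],[-0.04,0,-0.14,0,0,0,0.8],[-0.05,0,-0.18,0,0,0,0.8],[-0.05,0,-0.2,0,0,0,0.8],[-0.05,0,-0.2,0,0,0,0.8],[-0.05,0,-0.2,0,0,0,0.8]]'
python3 - <<'E'
from h import *
im=bot.snapshot("wrist")[:,:,::-1];s=bot.snapshot("side")[:,:,::-1]
o=np.vstack([im,s[150:350]]);cv2.imwrite("pics/w7.png",o)
E
```

```text
clock: 23.35
position: [0.4861, -0.4115, 0.2346]
eef_rot: [180.0, 0.0, 91.9]
ft_force: [-0.4, -0.4, -1.3]
opening: 0.798
grip_force: 0.0
```

View pics/w7.png

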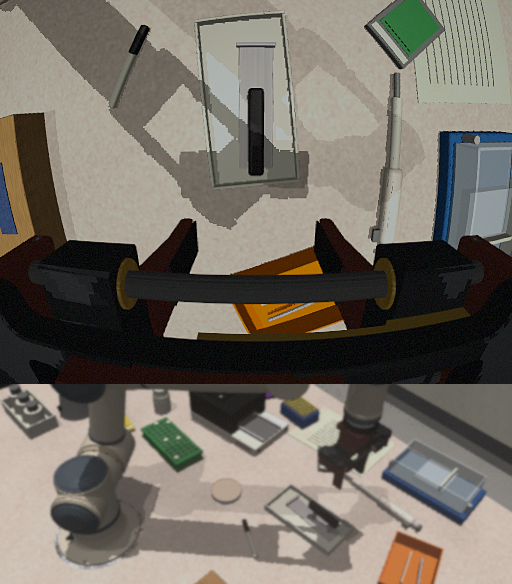

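The pusher lies flat in the tray (256, 45–175) and the gripper is clear. The bystanders are undisturbed and the deck in front of the hood is empty, so I'm handing in.

```bash
python3 -c "
from cell import bot
print(bot.hand_in())"
```

```text
the job is handed in; nothing more can be done
None
```

The job is handed in, with no verdict returned: I pushed the cassette until the stop was felt about 18 mm inside the mouth (about 5.5 N at the wrist, no sign of the stop yielding), and the pusher lies flat and released in its drip tray.

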